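# Tighten a lens retaining ring with a two-pin spanner

### The job

The lens of the copy camera is loose in its barrel: take the two-pin spanner from its wooden stand, engage both pins in the two holes of the retaining ring sunk in the barrel's mouth, and turn the ring clockwise (seen from above) until it is fully home against its stop. Work gently, feeling for the holes and the stop instead of forcing them, then put the spanner back upright in its stand and leave the other things on the table where they are.

Things in the scene. Friction and masses are not known exactly. Their poses are not given: they have to be found in the camera images.
- spanner: two-pin spanner, upright in the stand, 160 g, 95 mm tall. Origin: centre of the lower face of its round steel foot (47 mm diameter, 9 mm thick); z up. Shank 18 mm diameter to z = 47. Black handle block z = 46 to 88 mm, 46 mm long in x, 20 mm thick in y: grip it across y. Two pins, 4.6 mm diameter, stick out 4.6 mm below the foot at x = +-20 mm, in line with the handle's long side.
- pin_tips (a point): point on the spanner's axis midway between the ends of its two pins, 4.6 mm below its origin; axes as the spanner's.
- barrel: aluminium lens barrel, mouth up in a black holding block (96 x 86 x 18 mm) fixed to the table. Origin: centre of the block's underside, on the barrel's axis; z up. Tube 64 mm outside, 55 mm inside diameter, rim at z = 70 mm. In the mouth lies the steel retaining ring. More than 60 N between the spanner and barrel or ring does damage; 5 to 10 N of pressing is plenty.
- ring_center (a point): centre of the retaining ring's flat top face, on the barrel's axis, 12 mm below the rim; axes as the barrel's (does not turn with the ring). The ring is 53 mm outside, 27 mm inside diameter, 6 mm thick, with two round through holes, 7 mm diameter, 40 mm apart on a line through the axis.
- ring (a joint): turn of the ring, rad: 0 loosest, grows clockwise seen from above, 0.95 home at a hard stop; takes 0.1-0.2 N m, stays where left. The holes' line lies at barrel yaw + c - this value (counter-clockwise from world x, seen from above); c, how the lens cell is stuck in the barrel, is unmeasured, constant, -0.3 to 0.3. So see the holes or feel: turn the lightly pressed spanner till the pins drop in.
- stand: wooden spanner stand fixed to the table: foot 80 x 80 x 8 mm with a round cup, 63 mm outside, 55 mm inside diameter, rim at z = 30 mm. Origin: centre of the underside; z up. A boss in the cup's centre, 24 mm diameter, top at z = 18 mm, carries the spanner's foot (spanner's origin then 18 mm above the stand's), pins hanging beside the boss; any yaw fits.
- tape_masking: roll of masking tape lying flat, 90 mm diameter, 18 mm high, bystander; origin at the centre of its underside.
- tip_box: small white carton, 65 x 44 x 29 mm, bystander; origin at the centre of its underside.
- bulldog_clip: black bulldog clip lying flat, 42 x 53 x 17 mm, bystander; origin at the centre of its underside.
- jar_clear: whitish clear jar with a black lid, 67 mm diameter, 80 mm tall, bystander; origin at the centre of its underside.
Not all that is in view belongs to the job. Leave any orange or yellow look-alike of the spanner alone.

How it is judged (in metres and radians):
On the way, in this order (a step that is already met when the one before it is completed fails the run):
1. both pins are in the ring's holes (pin ends at least 3 mm below the ring's top face, spanner within 4 mm of the barrel's axis) (z of pin_tips in the frame of ring_center below -0.003 m and horizontal distance between pin_tips and ring_center below 0.004 m), for 0.2 s.
2. the ring is turned home (within 0.04 rad of its stop) with the pins still engaged (value of joint ring above 0.91 rad and z of pin_tips in the frame of ring_center below -0.002 m and horizontal distance between pin_tips and ring_center below 0.004 m), for 0.2 s.
At the end, for the whole second after the job is handed in: The ring is within 0.04 rad of its stop (ring joint above 0.91), and the spanner stands at rest and upright (within 0.08 rad) in its stand's cup, its foot on the boss (origin within 7 mm of the stand's axis and 18 mm +- 3 mm above the stand's origin) (value of joint ring above 0.91 rad and horizontal distance between spanner and stand below 0.007 m and z of spanner in the frame of stand between 0.015 and 0.021 m and angle between spanner's own z axis and vertical below 0.08 rad and linear speed of spanner below 0.02 m/s); the robot touches nothing.
It fails at once if the spanner and the barrel or its ring press on each other with more than 60 N (contact force between spanner and barrel above 60 N).
It fails at once if the masking tape is moved more than 15 mm (distance of tape_masking from where it was at the start of the episode above 0.015 m).
It fails at once if the carton is moved more than 15 mm (distance of tip_box from where it was at the start of the episode above 0.015 m).
It fails at once if the bulldog clip is moved more than 15 mm (distance of bulldog_clip from where it was at the start of the episode above 0.015 m).
It fails at once if the jar is moved more than 15 mm (distance of jar_clear from where it was at the start of the episode above 0.015 m).
It also fails if it takes over 72 s, if anything falls off the work surface, if the arm or the gripper's body presses on something with over 40 N, if the wrist force passes 120 N, or if a joint passes its speed limit or range.

### The arm

A 7-joint arm with a two-finger parallel gripper is mounted at the origin on a cart in front of the work surface, level with it; the furniture and walls round the work are solid. World frame = base frame: x ahead of the robot, y to its left, z up, the work surface at z = 0. Lengths are in mm, angles in rad, forces in N, time in s.
With the tool pointing down it reaches from about 400 to 900 mm from the base axis. Payload 5.6 kg.
Tool frame: the origin (TCP) lies midway between the tips of the shut fingers; the grasp point (between the pads) lies 19 mm behind it; z points along the fingers, y is the line along which they close (so a half turn about z gives the same grasp; the last joint's range is limited). The gripper opens to 92 mm and grips with 3 to 60 N. Pads are 20 mm wide; open, the fingers measure 128 mm over their backs; the gripper's body (75 mm by 189 mm) begins 69 mm behind the grasp point.
Start: joints at [1.087, 0.468, -0.012, 1.603, 0.006, 1.071, -0.056], TCP at [277.292, -587.893, 214.592] pointing down, gripper open.
Joint ranges: [-2.53, 2.53], [-0.31, 2.02], [-1.57, 1.55], [0.28, 2.44], [-1.29, 4.43], [0.15, 1.84], [-2.92, 2.92]. Speed limits (rad/s): [2.57, 2.57, 3.14, 3.14, 3.14, 3.14, 3.14].

### API

Orientations are given as a rotation vector (axis times angle).
In Python, from cell import robot, grip, kin, viewer gives the robot as it stands. Calls block until the motion is done:
- robot.movep(position, orientation): joint-space move of the TCP to a pose.
- robot.servo_line(position, feed=150, rotation=None): straight line of the TCP; rotation=None keeps the orientation; feed is the mean speed in mm/s.
- robot.goto_joints(angles): joint-space move.
- grip(opening, newtons=None): opening from 0.0 (shut) to 1.0 (fully open); newtons is the grip in N (None keeps the last); returns when the fingers have stopped.
- robot.hold(seconds).
- kin.ik(position, orientation): joint angles nearest the present ones, or None.
- robot.observe(): the state.
- viewer.read_camera(name): name is "scene" or "top" or "wrist"; returns the picture (420x560x3 uint8, red, green, blue); there is no depth.
- viewer.camera_info(name): a dict with "camera_matrix" (3x3 intrinsics, pixels), "k1" (the pictures are not rectified: a ray, as slopes to the right and down, at radius r is drawn at 1 + k1 r^2 times it, then the intrinsics apply), "R" (3x3) and "t" (3): a world point X has camera coordinates R X + t. Camera axes: x right, y down, z forward; pixel columns grow to the right and rows downward; lengths in mm; the calibration is good to about 2 mm. A picture is of the moment at which its call begins: read the wrist's pose just before it. camera_info takes no time and is no camera call; for the wrist camera it gives the pose at the moment of the call.
A pose or a line that the arm cannot do raises robot.IKError and nothing moves.
- robot.job_done(): hands the job in; it is judged then, once.
Trained networks look in the newest picture that a camera, given by its name, has taken for a name from the list of things; names that differ only in an ending like _2 or _b are one class to them, and where a whole thing is asked for, a point or a joint stands for the part that bears it (a point fixed in the world has none). Each returns a list of dicts, best first, with "confidence" (0 to 1); they miss things now and then, are a little off and sometimes report something else, mostly with a low value. They report only what shows in the picture. A call takes as long as a camera call. They do not tell look-alikes from the thing itself.
- viewer.silhouettes(name, camera): "mask" (420x560 bool, what is visible of it).
- viewer.pinpoint(name, camera): "at" ([x, y, z] in mm, in the coordinates of the camera as it stood for that picture, good to about 4 mm: a listed point, or the origin of a listed thing).
The state is a dict: "t": time; "joints": joint angles; "joint_velocities": joint speeds; "joint_torque": joint torques, N m; "tcp_pos": TCP position; "tcp_rot": TCP orientation; "contact_force": force on the tool from outside, world axes, zero at the start; "wrist_torque": the same for the moment, N m; "grip_width": opening from 0.0 (shut) to 1.0 (fully open); "grip_force": force on a finger pad.
Only numpy, scipy, OpenCV 4.12 (cv2) and the standard library are available. Lean on these libraries where they do the work, as an engineer would, in place of code of your own. Each camera call takes 0.05 s, during which the arm holds its last target. There are 200 camera calls.

## Working session

There is one attempt and no reset: what is moved stays moved. The work goes in short steps, each a Python script; the robot and the scene stay as the last script left them, time stands still between calls to the robot, and variables do not carry over. Pictures are saved under pics/ and viewed, at most 10 in all, crops included, and the job is handed in when it is done.

```bash
mkdir -p pics; ls
cat > h.py <<'E'
import numpy as np, cv2
from cell import robot, grip, kin, viewer
from scipy.spatial.transform import Rotation as R
def world(cam, p):
    i=viewer.camera_info(cam); return np.array(i["R"]).T@(np.array(p)-np.array(i["t"]))
def pix(cam,X):
    i=viewer.camera_info(cam); c=np.array(i["R"])@np.array(X,float)+np.array(i["t"]); s=c[:2]/c[2]; s=s*(1+i["k1"]*(s@s)); K=np.array(i["camera_matrix"]); return K[:2,:2]@s+K[:2,2]
def ray(cam,uv,z):
    i=viewer.camera_info(cam);K=np.array(i["camera_matrix"]);d=np.linalg.solve(K[:2,:2],np.array(uv,float)-K[:2,2]);s=d.copy()
    for _ in range(20): s=d/(1+i["k1"]*(s@s))
    Rm=np.array(i["R"]);o=-Rm.T@np.array(i["t"]);v=Rm.T@np.r_[s,1];return o+v*(z-o[2])/v[2]
def save(im,n): cv2.imwrite("pics/"+n,im[:,:,::-1])
def down(yaw): # tool z down, tool y at world angle yaw+90 
    return (R.from_euler('z',yaw)*R.from_euler('x',np.pi)).as_rotvec()
E
python3 - <<'E'
from h import *
ims=[viewer.read_camera(c) for c in("scene","top")]
for c,im in zip(("scene","top"),ims): save(im,c+".png")
for c in("scene","top"):
  for n in("spanner","barrel","ring_center","stand","tape_masking","tip_box","bulldog_clip","jar_clear"):
    print(c,n,[(round(d["confidence"],2),world(c,d["at"]).round(0).tolist(),pix(c,world(c,d["at"])).round().tolist()) for d in viewer.pinpoint(n,c)])
s=robot.observe();print(s["t"],s["tcp_rot"],down(0),s["contact_force"])
E
```

```text
pics
scene spanner [(0.88, [554.0, 243.0, 4.0], [207.0, 285.0]), (0.82, [327.0, 120.0, 8.0], [330.0, 292.0]), (0.79, [602.0, 145.0, 3.0], [218.0, 245.0]), (0.65, [486.0, 146.0, 18.0], [259.0, 264.0]), (0.15, [483.0, 143.0, 14.0], [262.0, 265.0])]
scene barrel [(0.79, [473.0, -114.0, 1.0], [324.0, 198.0])]
scene ring_center [(0.65, [469.0, -113.0, 60.0], [327.0, 182.0])]
scene stand [(0.81, [487.0, 143.0, 4.0], [260.0, 266.0])]
scene tape_masking [(0.56, [665.0, -23.0, -1.0], [240.0, 190.0])]
scene tip_box [(0.57, [435.0, 21.0, -3.0], [310.0, 242.0])]
scene bulldog_clip [(0.77, [637.0, 294.0, -2.0], [162.0, 286.0])]
scene jar_clear [(0.56, [680.0, -249.0, -1.0], [284.0, 139.0])]
top spanner [(0.82, [603.0, 139.0, 4.0], [249.0, 171.0]), (0.65, [329.0, 124.0, 9.0], [255.0, 267.0]), (0.59, [482.0, 147.0, 19.0], [247.0, 213.0]), (0.49, [555.0, 239.0, 9.0], [214.0, 188.0])]
top barrel [(0.63, [474.0, -112.0, 2.0], [338.0, 214.0]), (0.56, [660.0, -21.0, -1.0], [305.0, 151.0])]
top ring_center [(0.67, [476.0, -113.0, 58.0], [340.0, 213.0])]
top stand [(0.59, [486.0, 142.0, -3.0], [249.0, 212.0])]
top tape_masking [(0.77, [665.0, -24.0, -2.0], [306.0, 149.0])]
top tip_box [(0.84, [435.0, 24.0, 2.0], [290.0, 229.0]), (0.52, [663.0, -23.0, -1.0], [305.0, 150.0])]
top bulldog_clip [(0.48, [637.0, 294.0, -4.0], [196.0, 161.0])]
top jar_clear [(0.87, [683.0, -248.0, 2.0], [383.0, 142.0]), (0.3, [483.0, 143.0, -2.0], [248.0, 213.0])]
0.9 [ 3.06558483e+00  6.86615121e-01 -6.35220894e-05] [3.14159265 0.         0.        ] [-0.18472159 -0.19245596  0.29319568]
```

Run:
```python
import cv2,numpy as np
a=cv2.imread("pics/scene.png")[120:330,120:400];cv2.imwrite("pics/v1.png",cv2.resize(a,(784,588),interpolation=cv2.INTER_CUBIC))
a=cv2.imread("pics/top.png")[120:300,180:420];cv2.imwrite("pics/v2.png",cv2.resize(a,(792,594),interpolation=cv2.INTER_CUBIC))
```

```text
(no output)
```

View pics/v1.png

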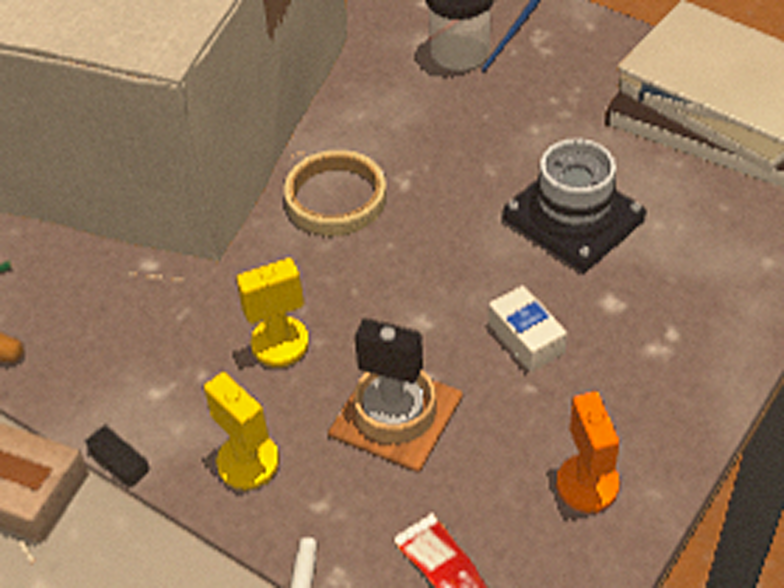

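View pics/v2.png

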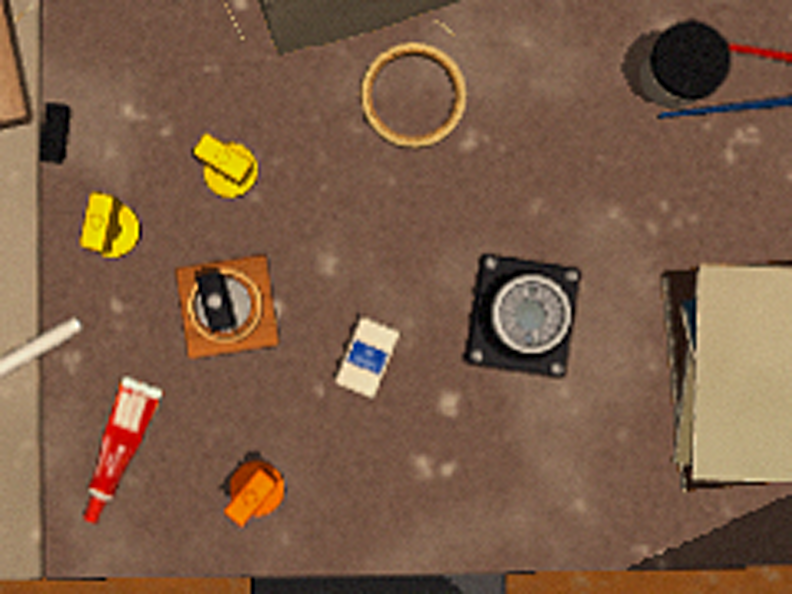

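The candidates are the black spanner in the wooden stand, scene (259,250) and top (245,211), and three look-alikes: yellow at scene (218,245), yellow at (207,285), and orange at (330,292). By the description I choose the black one in the stand. The barrel is at top (340,213). Next I'll look at the barrel and the stand from close up with the wrist camera.

Run:
```python
from h import *
def look(X,zt,yaw,tag):
    i=viewer.camera_info("wrist");s=robot.observe();Rt=R.from_rotvec(s["tcp_rot"])
    c=-np.array(i["R"]).T@np.array(i["t"]);off=Rt.inv().apply(c-s["tcp_pos"]);ax=Rt.inv().apply(np.array(i["R"])[2])
    rot=down(yaw);Rn=R.from_rotvec(rot);d=Rn.apply(ax);cz=zt+Rn.apply(off)[2]
    C=np.array(X)-d*(X[2]-cz)/d[2]; p=C-Rn.apply(off)
    print(tag,"off",off.round(1),"axis",ax.round(3),"tcp",[round(float(q),1) for q in (X-d*0-d*((X[2]-cz)/d[2])-Rn.apply(off))])
    C=np.array(X)+d*((cz-X[2])/d[2]); p=C-Rn.apply(off)
    robot.movep(p,rot);robot.hold(.3);im=viewer.read_camera("wrist");save(im,tag+".png");return im
look(np.array([474,-113,58.]),230,0.3,"wb")
for n in("barrel","ring_center"):print(n,[(round(d["confidence"],2),world("wrist",d["at"]).round(1),pix("wrist",world("wrist",d["at"])).round()) for d in viewer.pinpoint(n,"wrist")])
look(np.array([485,144,60.]),260,0.3,"ws")
for n in("spanner","stand"):print(n,[(round(d["confidence"],2),world("wrist",d["at"]).round(1),pix("wrist",world("wrist",d["at"])).round()) for d in viewer.pinpoint(n,"wrist")])
s=robot.observe();print(s["t"],s["tcp_pos"],s["joints"])
cv2.imwrite("pics/v3.png",cv2.resize(np.hstack([cv2.imread("pics/wb.png"),cv2.imread("pics/ws.png")]),(800,300)))
```

```text
wb off [  80.     0.2 -169.5] axis [-0.281  0.     0.96 ] tcp [492.9, -106.9, 230.0]
barrel [(0.84, array([ 471.5, -111.9,   -0.7]), array([275., 200.]))]
ring_center [(0.65, array([ 476.7, -113.1,   53.1]), array([277., 208.]))]
ws off [ 8.000e+01  1.000e-01 -1.694e+02] axis [-0.281  0.     0.96 ] tcp [511.7, 152.5, 260.0]
spanner [(0.95, array([328.7, 119.4,   7.3]), array([261., 302.])), (0.86, array([489.3, 146.2,  18.6]), array([276., 199.])), (0.75, array([599.8, 137. ,   6. ]), array([308., 119.])), (0.71, array([557.7, 242.6,   8. ]), array([219., 126.]))]
stand [(0.71, array([481.9, 143.9,   0. ]), array([276., 202.]))]
4.7333 [511.85576708 152.04921723 260.00700414] [ 0.04359586  0.26844492 -0.46859875  1.8124499   0.13544752  1.09220009
 -1.74466608]
```

View pics/v3.png

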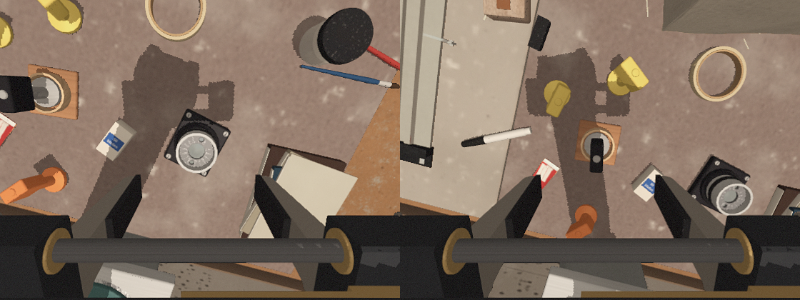

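The left half (over the barrel) shows the ring in the barrel's mouth near wrist pixel (276,208). The right half (over the stand) shows the black spanner in the stand near (278,205). Now one close crop of each.

Run:
```python
import cv2,numpy as np
a=cv2.imread("pics/wb.png")[155:255,225:325];b=cv2.imread("pics/ws.png")[150:250,225:325]
f=lambda x:cv2.resize(x,(400,400),interpolation=cv2.INTER_CUBIC)
cv2.imwrite("pics/v4.png",np.hstack([f(a),f(b)]))
```

```text
(no output)
```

View pics/v4.png

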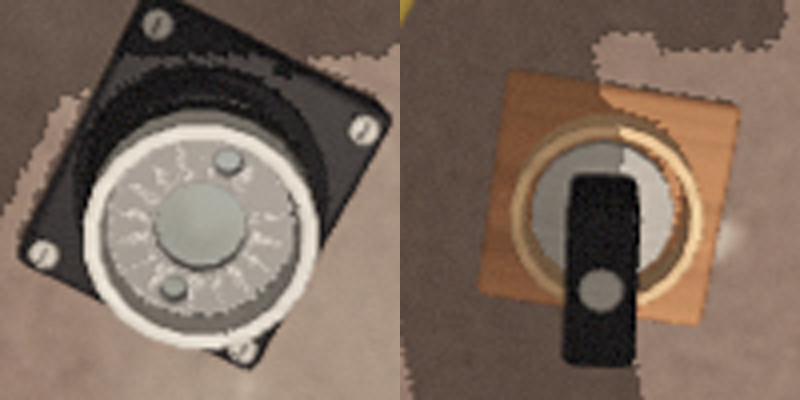

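The crop confirms the black spanner in the stand. Its knob is at wrist pixel (275,222) and its long side is almost in line with tool x. The ring's holes are at about (282,195) and (268.5,227).

Run:
```python
from h import *
# wrist stands at ws pose
print("knob z95+18",ray("wrist",(275.25,222.5),112).round(1))
a=ray("wrist",(225+199.5/4,150+362/4),106);b=ray("wrist",(225+201.3/4,150+216/4),106);print("handle ends",a.round(1),b.round(1),"mid",((a+b)/2).round(1),"yaw",np.arctan2(b[1]-a[1],b[0]-a[0]),np.linalg.norm(b-a))
# stand rim circle z=30: crop x 512..703 y 113..308
print("cup",ray("wrist",(225+207.5/4,150+211/4),30).round(1))
# wb camera pose
s=robot.observe();i=viewer.camera_info("wrist");Rt=R.from_rotvec(s["tcp_rot"]).as_matrix();Rc=np.array(i["R"]);c=-Rc.T@i["t"]
off=Rt.T@(c-s["tcp_pos"]);Rn=R.from_rotvec(down(.3)).as_matrix();c2=np.array([492.9,-106.9,230])+Rn@off;R2=Rc@Rt@Rn.T
fake=dict(i);fake["R"]=R2;fake["t"]=-R2@c2
import h
class V: camera_info=staticmethod(lambda n:fake)
h.viewer=V
h1=ray("w",(225+229/4,155+161/4),57);h2=ray("w",(225+174/4,155+288/4),57)
print("holes",h1.round(1),h2.round(1),"mid",((h1+h2)/2).round(1),"dist",np.linalg.norm(h1-h2),"yaw",np.arctan2(*(h1-h2)[[1,0]]))
for z,x0,x1,y0,y1 in((70,84,321,122,350),): print("rim",ray("w",(225+(x0+x1)/8,155+(y0+y1)/8),z).round(1),np.linalg.norm(ray("w",(225+x0/4,155+236/4),z)-ray("w",(225+x1/4,155+236/4),z)))
phi=np.arctan2(*(h1-h2)[[1,0]])
for k in(0,np.pi):
  for d in (0,-.5,-1.1): print(k,d,kin.ik(np.array([474,-113,107.]),down(phi+k+d)))
```

```text
knob z95+18 [487.9 146.2 112. ]
handle ends [466.2 140.  106. ] [505.5 151.5 106. ] mid [485.8 145.7 106. ] yaw 0.28589456843060784 40.92676515488531
cup [488.2 144.4  30. ]
holes [ 493.4 -113.2   57. ] [ 453.6 -109.4   57. ] mid [ 473.5 -111.3   57. ] dist 40.0043066649979 yaw -0.09535938681395652
rim [ 474.4 -111.5   70. ] 63.80689712283305
0 0 [ 0.38303273  0.36735006 -0.25723047  2.06820624  0.13871033  0.72189476
 -1.62827068]
0 -0.5 [ 0.32297749  0.36032296 -0.18607454  2.07206545  0.09938425  0.71736146
 -2.09254927]
0 -1.1 [ 0.24889714  0.35384463 -0.098581    2.07686551  0.05215338  0.7131347
 -2.64922783]
3.141592653589793 0 [ 0.79806074  0.47805283 -0.76919313  2.04344634  0.46359064  0.79748798
  1.22750755]
3.141592653589793 -0.5 [ 0.72186483  0.44637501 -0.67042746  2.04763961  0.39346809  0.7748415
  0.78806421]
3.141592653589793 -1.1 [ 0.63574993  0.41829687 -0.56237555  2.05260346  0.32140218  0.75546308
  0.2508743 ]
```

Run:
```python
from h import *
y=0.286
grip(0.6,30)
robot.movep([487.3,145.6,140],down(y))
robot.servo_line([487.3,145.6,67],feed=80)
f0=robot.observe()["contact_force"]
grip(0.0,30);robot.hold(.3)
s=robot.observe();print(s["t"],s["tcp_pos"],s["grip_width"]*92,s["grip_force"],f0,s["contact_force"])
robot.servo_line([487.3,145.6,150],feed=80);robot.hold(.3)
s=robot.observe();print(s["tcp_pos"],s["grip_width"]*92,s["contact_force"],s["wrist_torque"])
robot.movep([474.2,-111.4,165],down(-.095));robot.hold(.3)
s=robot.observe();print(s["t"],s["tcp_pos"],s["contact_force"],s["wrist_torque"])
im=viewer.read_camera("wrist");save(im,"wh.png")
print([(round(d["confidence"],2),world("wrist",d["at"]).round(1)) for d in viewer.pinpoint("spanner","wrist")])
```

```text
7.9667 [487.36404349 145.64365088  67.12306174] 19.792791448472634 29.9810653924942 [ 0.16782487 -0.55845385 -0.44992722] [-0.06883988 -0.94104159  2.02069575]
[487.15790182 145.61268238 149.71201546] 19.961180725538416 [-0.39751408  0.39889518 -2.46382786] [-0.01385377 -0.03448798 -0.02203263]
10.7667 [ 474.4437776  -110.31588617  164.91260014] [-0.0814341  -0.35548891 -1.61790061] [-0.01365499  0.01268275 -0.01609628]
[(0.93, array([ 477. , -110. ,  116.8])), (0.84, array([601.7, 136.6,   6.1])), (0.6, array([328.3, 120.6,   5.4]))]
```

View pics/wh.png

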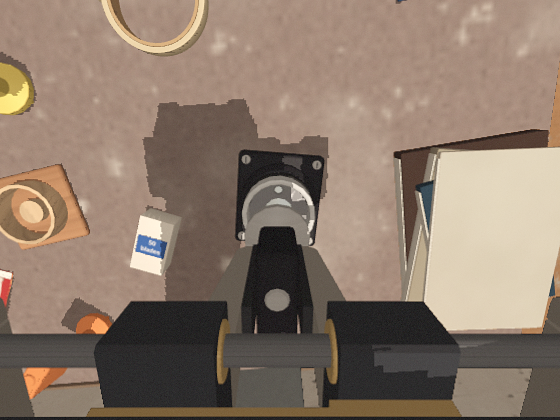

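The spanner is held upright, with its knob at wrist pixel (277,299), and the barrel mouth is just below it at (280,210). Next I'll descend with a guard and feel for the holes.

```bash
cat >> h.py <<'E'
class Arm:
    """commands with integral correction of steady tcp error"""
    def __init__(s): s.b=np.zeros(3)
    def go(s,p,yaw,feed=20,fix=0,settle=.1):
        p=np.array(p,float)
        for k in range(fix+1):
            robot.servo_line(p+s.b,feed=feed,rotation=down(yaw)); robot.hold(settle)
            if k<fix: s.b+= (p-robot.observe()["tcp_pos"])
def wr(n=1):
    F=[];T=[]
    for _ in range(n):
        o=robot.observe();F.append(o["contact_force"]);T.append(o["wrist_torque"])
        if n>1: robot.hold(.02)
    return np.mean(F,0),np.mean(T,0),o
def yawof(o):
    x=R.from_rotvec(o["tcp_rot"]).apply([1,0,0]);return np.arctan2(x[1],x[0])
E
python3 - <<'E'
from h import *
print("knob",ray("wrist",(277,299),210).round(1),robot.observe()["tcp_pos"].round(1))
A=Arm();x,y,w=474.2,-111.4,-.095
A.go([x,y,125],w,40,fix=2);A.b[2]=0
f0,t0,o=wr(5);print("base",f0,t0,o["tcp_pos"],yawof(o),o["t"])
z=114.
while z>106.5:
    A.go([x,y,z],w,10,settle=.06)
    f,t,o=wr(3);df=f-f0
    print(round(z,1),o["tcp_pos"].round(2),df.round(1),(t-t0).round(3))
    if df[2]>5: break
    z-=.6 if z<112.5 else 1.5
print(o["t"],yawof(o))
E
```

```text
knob [ 477.8 -111.   210. ] [ 474.3 -110.8  164.9]
base [-0.18219592  0.16652758 -2.51783637] [ 0.06076103  0.00873508 -0.00457518] [ 474.18872691 -111.41334575  124.94093176] -0.09502872308372375 12.8833
114.0 [ 474.26 -111.39  114.07] [-0.5  0.   0.4] [-0.006 -0.003  0.007]
112.5 [ 474.17 -111.38  112.48] [0.3 0.1 0.8] [-0.041 -0.017  0.031]
111.0 [ 474.18 -111.38  110.98] [ 0.6 -0.5  0.7] [-0.025 -0.024  0.008]
110.4 [ 474.23 -111.38  110.41] [ 0.1 -0.3  0.6] [-0.007 -0.007  0.008]
109.8 [ 474.19 -111.39  109.79] [ 0.  -0.3  0.5] [-0.033 -0.02   0.024]
109.2 [ 474.17 -111.39  109.18] [0.  0.2 1. ] [-0.014 -0.006  0.008]
108.6 [ 474.18 -111.4   108.6 ] [0.4 0.  0.4] [-0.041  0.019  0.025]
108.0 [ 474.19 -111.4   107.99] [-0.9  0.1  0.4] [-0.003 -0.    -0.003]
107.4 [ 474.18 -111.39  107.38] [-0.1 -0.3  0.4] [-0.036 -0.021 -0.002]
106.8 [ 474.34 -111.4   107.05] [-0.8  0.1  4.8] [0.062 0.238 0.003]
17.5583 -0.094989565128364
```

Both pins dropped straight in: the TCP seated at z 107.05, where 107.1 was expected. Next I'll turn clockwise, watching torque and side forces.

Run:
```python
from h import *
A=Arm();x,y,w=474.2,-111.4,-.095
f0=np.array([-.2,.1,-2.1]);t0=np.array([.04,0,.005])
o=robot.observe();A.b[:]=0
c=np.array([x,y,106.8]);k=0
while w>-1.25:
    w-=.04;A.go(c,w,8,settle=.03)
    f,t,o=wr(3);df=f-f0;dt=t-t0;k+=1
    c[:2]+=np.clip(df[:2]*.05,-.15,.15)*(np.abs(df[:2])>2)
    if df[2]>8:c[2]+=.1
    if df[2]<3:c[2]-=.1
    stop=abs(dt[2])>.6 or np.abs(df).max()>20
    if k%4==1 or stop or abs(dt[2])>.3: print(round(w,3),round(yawof(o),3),o["tcp_pos"].round(2),df.round(1),dt.round(3),round(o["t"],1))
    if stop: break
```

```text
-0.135 -0.134 [ 474.56 -111.42  107.06] [-0.4 -0.1  5.5] [-0.016  0.144 -0.052] 17.9
-0.295 -0.294 [ 474.47 -111.7   107.02] [-0.1 -1.   7.2] [-0.281  0.084  0.04 ] 19.2
-0.455 -0.454 [ 474.39 -111.98  107.02] [-0.3 -1.3  7.5] [-0.338  0.165  0.049] 20.6
-0.615 -0.614 [ 474.24 -112.17  107.03] [-0.4 -2.2  7.7] [-0.487  0.174  0.054] 21.9
-0.775 -0.774 [ 474.09 -112.46  107.03] [-0.2 -1.2  8.4] [-0.346  0.289  0.042] 23.2
-0.935 -0.933 [ 473.91 -112.62  107.02] [-1.4 -2.1  8. ] [-0.427  0.378  0.055] 24.6
-1.055 -1.05 [ 473.84 -112.69  107.01] [-1.6 -3.   7.5] [-0.571  0.426  0.814] 25.6
```

Run:
```python
from h import *
A=Arm();c=np.array([473.9,-112.6,106.8]);
i=0
for w in(-1.07,-1.09,-1.11):
    A.go(c,w,8,settle=.15);f,t,o=wr(4);print(w,round(yawof(o),4),o["tcp_pos"].round(2),f.round(1),t.round(3),round(o["t"],1))
    if t[2]>1.6: break
im=viewer.read_camera("wrist");save(im,"wt.png")
cv2.imwrite("pics/v6.png",cv2.resize(cv2.imread("pics/wt.png")[150:390,150:410],(650,600),interpolation=cv2.INTER_CUBIC))
```

```text
-1.07 -1.0645 [ 473.84 -112.76  107.01] [-1.4 -2.1  7.1] [-0.429  0.461  0.884] 26.0
-1.09 -1.0843 [ 473.95 -112.85  107.02] [-1.1 -1.9  7.3] [-0.474  0.401  0.93 ] 26.5
-1.11 -1.1043 [ 474.02 -112.97  107.04] [-1.2 -2.5  7.2] [-0.523  0.356  0.962] 27.0
```

View pics/v6.png

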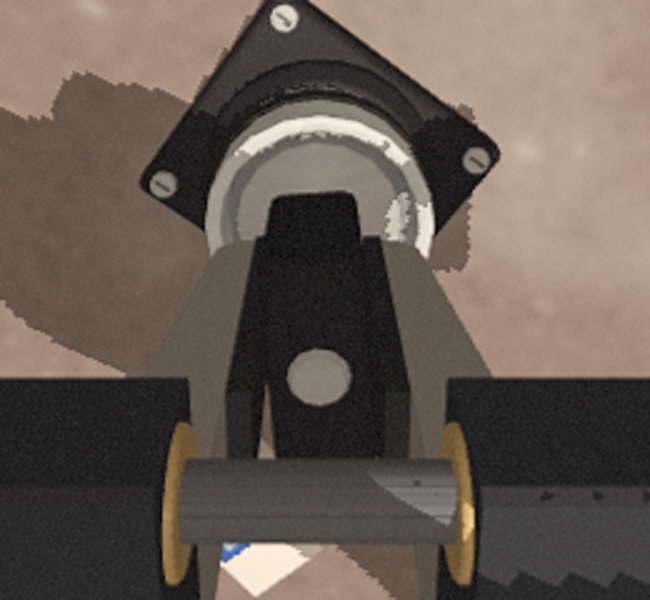

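At the stop, torque jumped from about 0.05 to 0.9 N m within 0.04 rad. The gripper then crept around the handle at almost constant torque, so the ring is home. Next I'll unload the torque, lift out, and measure how the spanner sits in the gripper.

```bash
python3 - <<'E'
from h import *
A=Arm();c=np.array([473.9,-112.6,106.9])
for w in(-1.09,-1.08,-1.07,-1.06,-1.05,-1.04):
    A.go(c,w,8,settle=.05);f,t,o=wr(3);print(w,round(yawof(o),4),f.round(1),t.round(3))
    if t[2]<.2: break
for z in(108.5,110,112,114,120,165):
    A.go([*o["tcp_pos"][:2],z],w,15 if z<121 else 60,settle=.05);f,t,q=wr(3);print(z,q["tcp_pos"].round(2),f.round(1),t.round(3))
robot.hold(.3)
im=viewer.read_camera("wrist");save(im,"wl.png")
print("pp",[(round(d["confidence"],2),world("wrist",d["at"]).round(1)) for d in viewer.pinpoint("spanner","wrist")][:2],robot.observe()["tcp_pos"],robot.observe()["t"],w)
E
python3 - <<'E'
import cv2
cv2.imwrite("pics/v7.png",cv2.resize(cv2.imread("pics/wl.png")[130:370,150:410],(650,600),interpolation=cv2.INTER_CUBIC))
E
```

```text
-1.09 -1.0852 [-0.9 -2.6  5.5] [-0.493  0.279  0.739]
-1.08 -1.0757 [-1.2 -2.1  5.8] [-0.501  0.278  0.652]
-1.07 -1.0661 [-1.3 -2.2  5.8] [-0.493  0.258  0.534]
-1.06 -1.0564 [-1.1 -2.   5.5] [-0.498  0.222  0.439]
-1.05 -1.0468 [-1.2 -2.3  5.5] [-0.493  0.26   0.403]
-1.04 -1.0372 [-0.6 -2.   5.2] [-0.457  0.256  0.317]
108.5 [ 473.8  -112.93  108.01] [ 1.6 -1.6 -4.3] [-0.377 -0.433  0.31 ]
110 [ 473.75 -112.86  109.99] [ 0.5 -1.1 -3.7] [-0.235 -0.248  0.199]
112 [ 473.92 -112.76  112.2 ] [ 0.3  0.1 -2.6] [ 0.117 -0.013  0.007]
114 [ 474.02 -112.97  114.06] [-0.1  0.8 -1.8] [ 0.099 -0.027  0.026]
120 [ 473.96 -112.98  119.98] [ 0.1  0.1 -2.5] [ 0.097 -0.018  0.016]
165 [ 473.63 -112.94  164.57] [ 0.5  0.4 -1.9] [ 0.121 -0.025  0.02 ]
pp [(0.93, array([327.6, 120.1,   5.2])), (0.88, array([601.4, 138.9,   5.3]))] [ 473.96160274 -112.9674585   164.91148668] 32.65 -1.04
```

View pics/v7.png

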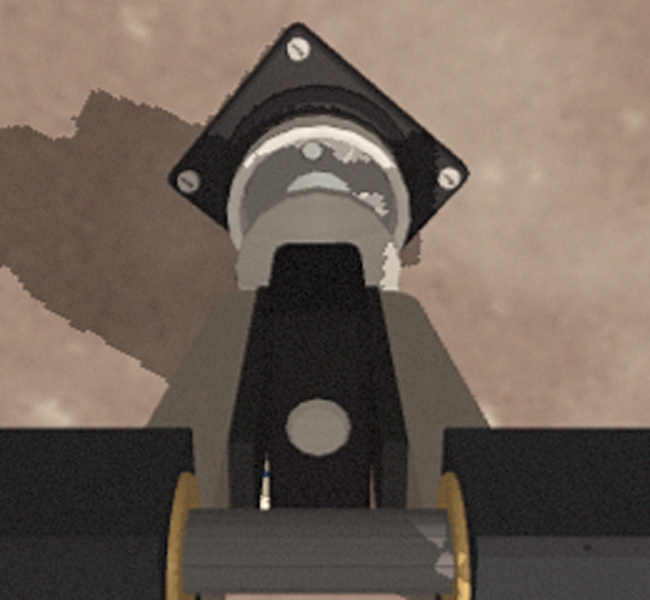

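The spanner is out and still upright. The knob is at wrist pixel (277,301), and one ring hole shows at about (275,190). I'll check the hole's angle against home, then put the spanner back with a guarded descent.

Run:
```python
from h import *
h1=ray("wrist",(150+312/2.5,130+150/2.5),57);v=h1[:2]-[474.0,-111.4];print("hole",h1.round(1),np.hypot(*v),"yaw",np.arctan2(v[1],v[0]))
print("knob",ray("wrist",(277.2,301.2),210).round(1))
A=Arm();w=.286;x,y=487.3,145.6
robot.movep([x,y,150],down(w));A.go([x,y,120],w,60,fix=1,settle=.2);A.b[2]=0
f0,t0,o=wr(5);print(o["tcp_pos"],o["t"])
z=86.
A.go([x,y,z],w,40)
while z>65:
    f,t,o=wr(2);df=f-f0
    if np.abs(df).max()>4: break
    z-=1. if z>70 else .5;A.go([x,y,z],w,20,settle=.03)
print(z,o["tcp_pos"].round(2),df.round(1),(t-t0).round(3),o["t"])
```

```text
hole [ 485.4 -127.8   57. ] 19.971346554110017 yaw -0.9644468423689011
knob [ 475.5 -114.3  210. ]
[487.0506488  145.45711561 119.69049925] 35.0333
66.5 [487.16 145.47  67.09] [-1.7 -1.1  7.1] [-0.196  0.465  0.004] 43.4417
```

Run:
```python
from h import *
grip(0.6);robot.hold(.2)
robot.servo_line([487.3,145.6,150],feed=80)
robot.movep([511.7,152.5,260],down(.3));robot.hold(.2)
a=viewer.read_camera("wrist")
print([(round(d["confidence"],2),world("wrist",d["at"]).round(1)) for d in viewer.pinpoint("spanner","wrist")])
robot.movep([492.9,-106.9,230],down(.3));robot.hold(.3)
o=robot.observe();b=viewer.read_camera("wrist");np.save("wb2.npy",b);print(o["tcp_pos"],o["t"],o["contact_force"])
f=lambda x:cv2.resize(x,(400,400),interpolation=cv2.INTER_CUBIC)
save(np.hstack([f(b[155:255,225:325]),f(a[150:250,225:325])]),"v8.png")
```

```text
[(0.95, array([489.5, 144.6,  18.1])), (0.8, array([556.6, 243.2,   7.1])), (0.62, array([601.9, 138.9,   5. ])), (0.58, array([327.4, 122.2,   5.7]))]
[ 493.20874393 -105.86962745  230.07535173] 47.675 [0.39856443 0.67967661 0.36462404]
```

View pics/v8.png

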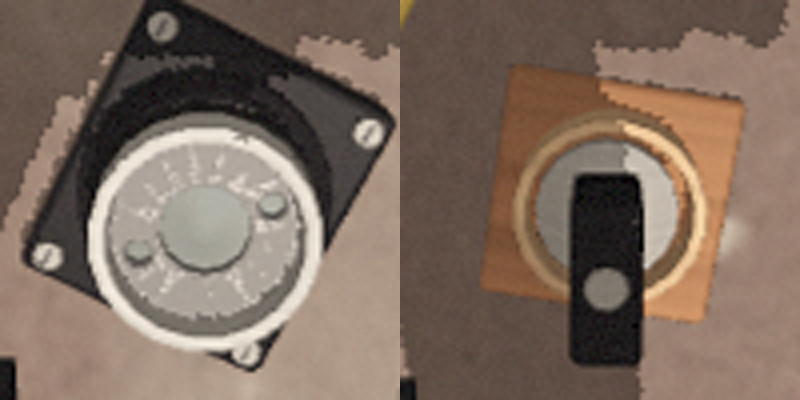

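The spanner is back upright in its cup, with its knob at crop (606,290), as before. The ring holes are now at crop (273,205) and (138,250). I'll work out the turn from these.

Run:
```python
from h import *
p=lambda a,z:ray("wrist",(225+a[0]/4,155+a[1]/4),z)
h1=p((273,205),57);h2=p((138,250),57);v=h1-h2
print("holes",h1.round(1),h2.round(1),np.linalg.norm(v),"yaw",np.arctan2(v[1],v[0]))
# barrel yaw from screws (z=18 block top): TL(162,27) TR(370,133) BL(47,256) BR(247,352)
s=[p(a,19) for a in((162,27),(370,133),(47,256),(247,352))]
for a,b in((0,2),(1,3),(1,0),(3,2)): d=s[a]-s[b];print(np.linalg.norm(d).round(1),np.arctan2(d[1],d[0]).round(3))
```

```text
holes [ 485.4 -127.9   57. ] [461.7 -95.8  57. ] 39.92876495964714 yaw -0.9354333702835074
80.1 -0.174
80.3 -0.174
70.6 -1.742
70.5 -1.743
```

Measured values agree with home: the turn is 0.84 rad to a hard stop at 0.9 N m, well above the 0.1–0.2 N m friction. That puts c at about 0.19, which is in range. Handing in.

```bash
python3 -c "
from h import *
print(robot.job_done())"
```

```text
the job is handed in; nothing more can be done
None
```

I turned the retaining ring clockwise until it hit its hard stop, put the spanner back upright in its stand, left the other things untouched, and handed the job in; the hand-in call did not report a verdict.

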